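# Weigh the solid stub on the bench scale

## Robot

A 7-joint arm with a two-finger parallel gripper is mounted at the origin on the work surface. World frame = base frame: x ahead of the robot, y to its left, z up, the work surface at z = 0. Lengths are in m, angles in rad, forces in N, time in s.
With the tool pointing down it reaches from about 0.425 to 0.825 m from the base axis. Payload 3.6 kg.
Tool frame: the origin (TCP) lies at the very end of the fingers, on their centre line; the grasp point (between the pads) lies behind it (tcp_to_grasp is the z of the grasp point in the tool frame, in m); z points along the fingers, y is the line along which they close (so a half turn about z gives the same grasp; the last joint's range is limited). The gripper opens to 85 mm and grips with 20 to 120 N. Pads are 22 mm wide; open, the fingers measure 114 mm over their backs; the gripper's body (76 mm by 85 mm) begins 54 mm behind the grasp point. The pads swing forward as they close: fully open they stand 13 mm farther back than shut.
Start: joints at [-1.194, 0.615, -0.013, 1.423, 0.008, 1.103, -0.04], TCP at [0.255, 0.598, 0.231] pointing down, gripper open.
Joint ranges: [-3.12, 3.12], [-0.3, 2.06], [-1.34, 1.32], [0.26, 2.42], [-1.36, 4.5], [0.01, 1.98], [-2.84, 2.84]. Speed limits (rad/s): [2.79, 2.79, 3.14, 3.14, 3.14, 3.14, 3.14].

## Interface

Orientations are given as a 3x3 rotation matrix whose columns are the frame's x, y, z axes.
In Python, from cell import * gives the robot as it stands.
- The arm moves only by the tool play_rows, never from a script. Its argument "targets" is a list of rows, each a list of 3 entries, a list of its own where there are three numbers: the shift along the tool's x, y, z in cm, then the turn, a rotation vector about the tool's x, y, z in degrees, then the opening, from 0 (shut) to 1 (fully open). In form: [[[dx, dy, dz], [rx, ry, rz], grip], ...]. A call has exactly 10 rows; each row is the pose to reach, as a shift and turn from the pose commanded when the call began, along the tool's axes at that moment; what a row does not reach only later rows make up. A row lasts 1/12 s, in which the tool goes at most 41.7 mm and 7.16 degrees, less where a joint would pass 70% of its speed; a pose out of reach is approached as far as the arm can. A call with a gripper value outside its range is refused whole. The fingers move at their own pace and stop on an object; "grip_force" is the grip in N (left out, the last holds). Time passes only in rows, so rows that repeat a pose let the fingers close, or fill a call up. It gives the time, the measured TCP pose, the force, the opening and the grip force at its end, in the units of the state.
- sense(): the state, without advancing time (a new reading comes with each control period).
- grab_frame(name): name is "scene" or "top"; returns a dict with "frame" (480x640x3 uint8, red, green, blue), "camera_matrix" (3x3 intrinsics, pixels), "dist" ([k1, k2, p1, p2, k3] as OpenCV has them; the pictures are not rectified), "rvec" (rotation vector, rad) and "tvec" (3), from world to camera coordinates, as OpenCV has them. Camera axes: x right, y down, z forward; pixel columns grow to the right and rows downward; lengths in m; the calibration is good to about 2 mm. A picture is of the moment at which its call begins. There is no depth.
- job_done(): hands the job in; it is judged then, once.
Trained networks look in the newest picture that a camera, given by its name, has taken for a name from the list of things; names that differ only in an ending like _2 or _b are one class to them, and where a whole thing is asked for, a point or a joint stands for the part that bears it (a point fixed in the world has none). Each returns a list of dicts, best first, with "score" (0 to 1); they miss things now and then, are a little off and sometimes report something else, mostly with a low value. They report only what shows in the picture. A call takes as long as a camera call. They do not tell look-alikes from the thing itself.
- regions_of(thing, camera): "pixels" (480x640 bool, what is visible of it) and "centre" ([row, column] in pixels, amid what is visible of it).
The state is a dict: "clock": time; "joint_pos": joint angles; "qd": joint speeds; "joint_torque": joint torques, N m; "ee_pos": TCP position; "tool_rot": TCP orientation; "ft_force": force on the tool from outside, world axes, zero at the start; "moment": the same for the moment, N m; "width": opening from 0.0 (shut) to 1.0 (fully open); "grip_force": force on a finger pad.
Only numpy, scipy, OpenCV 4.12 (cv2) and the standard library are available. Lean on these libraries where they do the work, as an engineer would, in place of code of your own. Each camera call takes 0.05 s, during which the arm holds its last target. There are 200 camera calls.

## Task

Two welded stubs that look the same are cooling on the copper board: feel which one is the heavy solid one and set it upright on the pan of the bench scale, with its foot wholly inside the engraved ring. Lower it gently and let go only when the spring is carrying its weight, so that the pan neither jumps when you let go nor is driven down to its stop. Leave the light stub standing on the copper board, and do not shift the little aluminium block, the yellow marker stick or the jar that lie close by.

Things in the scene. Friction and masses are not known exactly. Their poses are not given: they have to be found in the camera images.
- stub_a: one of two outwardly identical welded steel stubs: round foot 60 mm across, 12 mm thick; on it a plain round neck 40 mm across, to grip by, ending 64 mm above the underside. Origin: centre of the underside, z up its axis. One stub is solid, 460 to 980 g, the other hollow, 205 to 315 g; only the weight tells them apart, and either may stand at either place
- stub_b: one of two outwardly identical welded steel stubs: round foot 60 mm across, 12 mm thick; on it a plain round neck 40 mm across, to grip by, ending 64 mm above the underside. Origin: centre of the underside, z up its axis. One stub is solid, 460 to 980 g, the other hollow, 205 to 315 g; only the weight tells them apart, and either may stand at either place
- board: copper cooling board, fixed, 140 mm (x) by 220 mm (y), 12 mm thick; origin: centre of its underside on the bench. The stubs start on it 120 mm apart along its y (each at about x = -20 mm, y = -60 or +60 mm, give or take 8 mm)
- scale: sprung bench scale, fixed to the bench: green base 150 mm (x) by 160 mm (y), 50 mm tall, with a white index plate 50 x 8 mm rising to 98 mm above the bench at its +y side (84 mm from the axis). Origin: underside, on the pan's axis. It and the board may change sides
- pan_top (a point): centre of the top face of the scale's round steel pan, 132 mm across and 6 mm thick; 105 mm above the bench when empty, and it sinks with the pan. The engraved black ring round it is 76 mm across. z is up
- pan (a joint): how far the pan has sunk, m: 0 empty, 0.042 at its bottom stop. Spring 300 N/m (1 N sinks it 3.3 mm), lightly damped, so that a load let go too high or pressed too low sets the pan bouncing
- coupon: small aluminium block 30 x 40 x 10 mm on the copper board, behind and between the stubs; bystander. Origin: centre of the underside
- marker: flat yellow marker stick 110 x 13 x 10 mm on the bench; bystander. Origin: centre of the underside
- paste: jar 66 mm across, 60 mm tall, standing; bystander. Origin: centre of the underside
Mind the look-alikes: they are no part of the job. What is shaped like the stub_b but purple is not meant. What is shaped like the stub_a but purple is not meant.

How it is judged:
At the end, for the whole second after the job is handed in: The heavy stub stands upright (0.06 rad) and still (20 mm/s) on the pan: underside within 3 mm of its face, axis within 8 mm of its centre, pan sunk over 12.5 mm. The light stub stands upright and still on the copper board, its axis within the outline (((horizontal distance between stub_a and pan_top below 0.008 m and z of stub_a in the frame of pan_top between -0.003 and 0.003 m and x of stub_b in the frame of board between -0.07 and 0.07 m and y of stub_b in the frame of board between -0.11 and 0.11 m and z of stub_b in the frame of board between 0.008 and 0.016 m) or (horizontal distance between stub_b and pan_top below 0.008 m and z of stub_b in the frame of pan_top between -0.003 and 0.003 m and x of stub_a in the frame of board between -0.07 and 0.07 m and y of stub_a in the frame of board between -0.11 and 0.11 m and z of stub_a in the frame of board between 0.008 and 0.016 m)) and value of joint pan above 0.0125 m and angle between each of stub_a, stub_b's own z axis and vertical below 0.06 rad and linear speed of each of stub_a, stub_b below 0.02 m/s); the robot touches nothing.
It fails at once if the pan is jolted: it moves faster than 60 mm/s, up or down (velocity of joint pan above 0.06 m/s or velocity of joint pan below -0.06 m/s).
It fails at once if the pan is driven down to its stop (sunk more than 39 mm) (value of joint pan above 0.039 m).
It fails at once if the aluminium block, the marker or the jar is moved more than 20 mm (distance of any of coupon, marker, paste from where it was at the start of the episode above 0.02 m).
It also fails if it takes over 64 s, if anything falls off the work surface, if the arm or the gripper's body presses on something with over 40 N, if the wrist force passes 120 N, or if a joint passes its speed limit or range.

## Working session

There is one attempt and no reset: what is moved stays moved. The work goes in short steps, Python scripts to look and compute and a tool call to move; the robot and the scene stay as the last step left them, time stands still between calls to the robot, and variables do not carry over. Pictures are saved under pics/ and viewed, at most 10 in all, crops included, and the job is handed in when it is done.

Besides the shell and the picture viewer there is one more tool, called after ">>>" as a command line: name --argument value ..., lists and objects as JSON in quotes. play_rows: Moves the arm, as the interface text tells. Its arguments: {"type":"object","properties":{"targets":{"type":"array","items":{"type":"array"}},"grip_force":{"type":"number"}},"required":["targets"]}

```bash
mkdir -p pics; cat > h.py <<'E'
from cell import *
import numpy as np, cv2
def save(n,f):
    cv2.imwrite('pics/'+n,f['frame'][:,:,::-1])
def ray(f,uv):
    p=cv2.undistortPoints(np.array([[uv]],float),f['camera_matrix'],np.array(f['dist'],float))[0,0]
    R=cv2.Rodrigues(np.array(f['rvec'],float))[0]; t=np.array(f['tvec'],float).ravel()
    c=-R.T@t; d=R.T@np.array([p[0],p[1],1.]); return c,d
def atz(f,uv,z):
    c,d=ray(f,uv); return c+d*(z-c[2])/d[2]
def proj(f,P):
    return cv2.projectPoints(np.array(P,float).reshape(-1,1,3),np.array(f['rvec'],float),np.array(f['tvec'],float),f['camera_matrix'],np.array(f['dist'],float))[0].reshape(-1,2)
E
python3 - <<'E'
from h import *
F={}
for c in ('top','scene'):
    F[c]=f=grab_frame(c); save(c+'0.png',f)
    print(c,ray(f,(320,240))[0].round(3))
    for n in ('stub_a','board','scale','pan_top','coupon','marker','paste'):
        for r in regions_of(n,c):
            m=r['pixels']; ys,xs=np.nonzero(m)
            print(c,n,round(r['score'],2),np.round(r['centre']),xs.min(),xs.max(),ys.min(),ys.max(),m.sum())
s=sense(); print({k:np.round(v,3) for k,v in s.items()})
np.save('F.npy',F,allow_pickle=True)
E
```

```text
top [ 0.416 -0.027  0.941]
top stub_a 0.95 [280. 382.] 369 399 267 296 711
top stub_a 0.55 [277. 448.] 435 468 264 293 789
top stub_a 0.3 [254. 421.] 409 429 243 258 297
top board 0.75 [269. 414.] 360 472 236 311 5874
top scale 0.82 [245. 225.] 173 272 205 285 6657
top pan_top 0.57 [239. 224.] 172 255 206 275 3830
top coupon 0.54 [253. 421.] 409 429 243 258 302
top coupon 0.2 [278. 383.] 369 399 267 296 726
top marker 0.61 [276. 315.] 312 318 248 301 330
top paste 0.65 [173. 319.] 305 333 155 190 852
scene [ 0.94  -0.524  0.673]
scene stub_a 0.97 [375. 170.] 151 193 350 401 1574
scene stub_a 0.78 [275. 183.] 168 200 252 293 1067
scene stub_a 0.64 [273. 266.] 254 286 247 291 1063
scene stub_a 0.6 [321. 213.] 197 234 294 343 1392
scene board 0.62 [313. 248.] 177 321 262 377 6208
scene scale 0.84 [195. 404.] 351 453 151 245 6335
scene pan_top 0.66 [175. 411.] 373 440 151 194 2269
scene pan_top 0.57 [321. 211.] 198 233 296 342 1275
scene coupon 0.89 [323. 268.] 253 282 309 334 472
scene marker 0.89 [247. 330.] 305 351 229 259 387
scene paste 0.71 [293. 419.] 397 437 267 316 1646
{'clock': np.float64(0.8), 'joint_pos': array([-1.195,  0.615, -0.013,  1.423,  0.008,  1.103, -0.04 ]), 'qd': array([ 0.002, -0.001,  0.001,  0.001,  0.   ,  0.   , -0.002]), 'joint_torque': array([-1.0000e-03, -4.6905e+01,  2.5900e-01, -1.7134e+01,  1.0000e-02,
        1.0000e-03, -0.0000e+00]), 'ee_pos': array([0.255, 0.598, 0.231]), 'tool_rot': array([[-0.92 ,  0.392, -0.   ],
       [ 0.392,  0.92 , -0.   ],
       [ 0.   , -0.   , -1.   ]]), 'ft_force': array([-0.26 ,  1.293, -0.175]), 'moment': array([-0.01 ,  0.012,  0.026]), 'grip_force': np.float64(0.0), 'width': np.float64(1.0)}
```

View pictures.

View pics/top0.png

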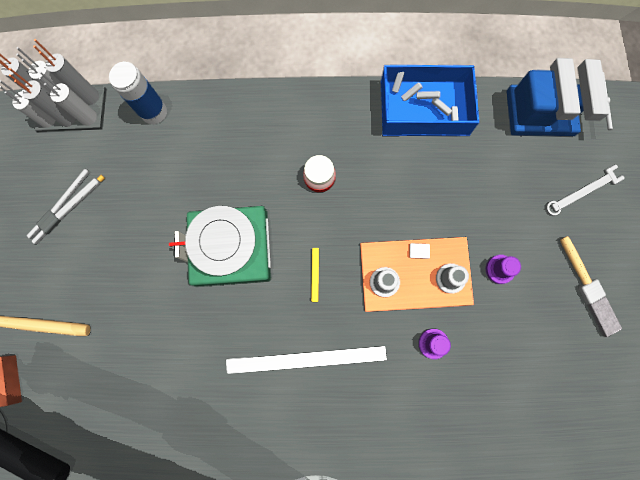

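View pics/scene0.png

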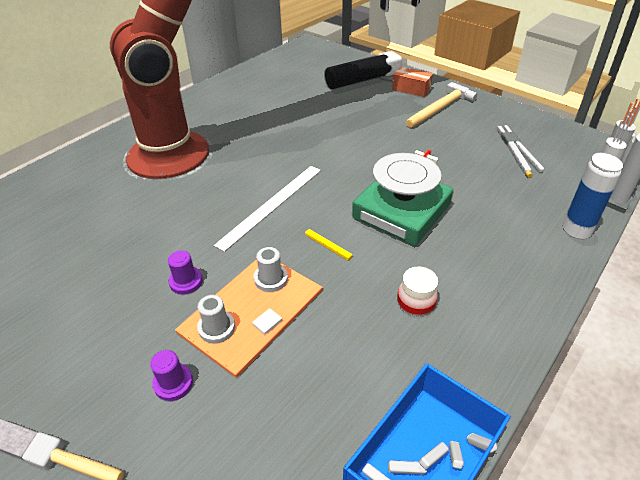

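Top view: steel stubs at (col,row) (384,282) and (453,278) on the orange board; purple look-alikes at (505,268) and (435,344) are off the board and are excluded by colour; the pan is at (220,240). In the scene view the steel stubs are at (268,268) and (213,317), purple ones at (183,275) and (170,375).

```bash
cat > fit.py <<'E'
from h import *
from scipy.optimize import least_squares
th=np.linspace(0,2*np.pi,72,endpoint=False); C=np.c_[np.cos(th),np.sin(th),0*th]
def circ(r,z): return C*r+[0,0,z]
STUB=np.r_[circ(.03,0),circ(.03,.012),circ(.02,.064)]
PAN=np.r_[circ(.066,0),circ(.066,-.006)]
def box(m):
    ys,xs=np.nonzero(m); return np.array([xs.min()-.5,xs.max()+.5,ys.min()-.5,ys.max()+.5])
def pb(f,P):
    q=proj(f,P); return np.array([q[:,0].min(),q[:,0].max(),q[:,1].min(),q[:,1].max()])
def fit(model,views,x0,z=None):
    def res(p): return np.concatenate([pb(f,model+(p if z is None else [p[0],p[1],z]))-b for f,b in views])
    s=least_squares(res,x0 if z is None else x0[:2],loss='soft_l1'); return s.x,res(s.x)
def comp(mask,uv):
    n,l,_,_=cv2.connectedComponentsWithStats(mask.astype(np.uint8)); 
    return l==l[int(uv[1]),int(uv[0])]
E
python3 - <<'E'
from fit import *
F=np.load('F.npy',allow_pickle=True).item(); T,S=F['top'],F['scene']
def steel(f,roi):
    hsv=cv2.cvtColor(f['frame'],cv2.COLOR_RGB2HSV); m=np.zeros((480,640),bool); a,b,c,d=roi
    m[c:d,a:b]=(hsv[c:d,a:b,1]<90); return m
for n,rt,rs,ut,us in (('L',(362,408,262,302),(246,296,240,296),(384,282),(268,270)),('R',(430,472,258,300),(190,240,288,348),(453,278),(213,318))):
    mt=comp(steel(T,rt),ut); ms=comp(steel(S,rs),us)
    V=[(T,box(mt)),(S,box(ms))]
    print(n,box(mt),box(ms)); x0=atz(T,ut,.03)
    for z in (None,.012):
        x,r=fit(STUB,V,x0,z); print(n,z,x.round(4),r.round(1))
# pan: white segmentation
def white(f,roi):
    m=np.zeros((480,640),np.uint8); a,b,c,d=roi; g=f['frame'].min(2); m[c:d,a:b]=(g[c:d,a:b]>140); 
    return cv2.morphologyEx(m,cv2.MORPH_OPEN,np.ones((9,9)))>0
mt=white(T,(165,262,198,285)); ms=white(S,(365,448,145,205))
V=[(T,box(mt)),(S,box(ms))]; print(box(mt),box(ms))
for z in (None,.105):
    x,r=fit(PAN,V,atz(T,(220,240),.1),z); print('pan',z,x.round(4),r.round(1))
for n,uv in (('coupon',(420,251)),('marker',(315,275)),('mk1',(315,248)),('mk2',(315,302))): print(n,atz(T,uv,.015).round(3))
for uv in ((360,242),(468,237),(473,304),(366,311)): print('board',atz(T,uv,.012).round(3))
print('paste',atz(T,(319,172),.06).round(3))
for i,uv in enumerate([]):pass
im=np.hstack([cv2.resize(T['frame'][200:340,345:545],(400,280),interpolation=cv2.INTER_CUBIC),cv2.resize(T['frame'][190:330,140:340],(400,280),interpolation=cv2.INTER_CUBIC)])
im2=np.hstack([cv2.resize(S['frame'][230:400,140:310],(400,300)),cv2.resize(S['frame'][120:290,330:500],(400,300))])
cv2.imwrite('pics/crop.png',np.vstack([im,im2])[:,:,::-1])
E
```

```text
L [369.5 399.5 266.5 296.5] [245.5 295.5 239.5 291.5]
L None [ 0.4866 -0.1379  0.0217] [-0.4  0.6 -0.5  0.3  5.5 -9.9  2.  -3.4]
L 0.012 [ 0.4865 -0.138 ] [-0.8 -0.1  0.1  0.6  6.  -9.7  6.   0.3]
R [435.5 468.5 262.5 293.5] [189.5 234.5 287.5 343.5]
R None [ 0.4923 -0.2706  0.0201] [-0.4  0.8  0.2 -0.2  5.1 -1.6  1.8 -4. ]
R 0.012 [ 0.4924 -0.272 ] [-0.6  0.3  0.6 -0.1  5.4 -1.5  5.7 -0.4]
[184.5 254.5 205.5 274.5] [373.5 440.5 152.5 193.5]
pan None [0.5614 0.1758 0.1062] [-1.  -0.2 -1.5  0.1 -1.7 -0.3 -0.4  1.3]
pan 0.105 [0.5613 0.1763] [-1.  -0.3 -1.3  0.2 -1.6 -0.3 -0.   1.7]
coupon [ 0.549 -0.213  0.015]
marker [ 0.502 -0.     0.015]
mk1 [ 0.556 -0.     0.015]
mk2 [0.448 0.    0.015]
board [ 0.569 -0.092  0.012]
board [ 0.577 -0.314  0.012]
board [ 0.441 -0.317  0.012]
board [ 0.429 -0.102  0.012]
paste [ 0.702 -0.01   0.06 ]
```

View pics/crop.png

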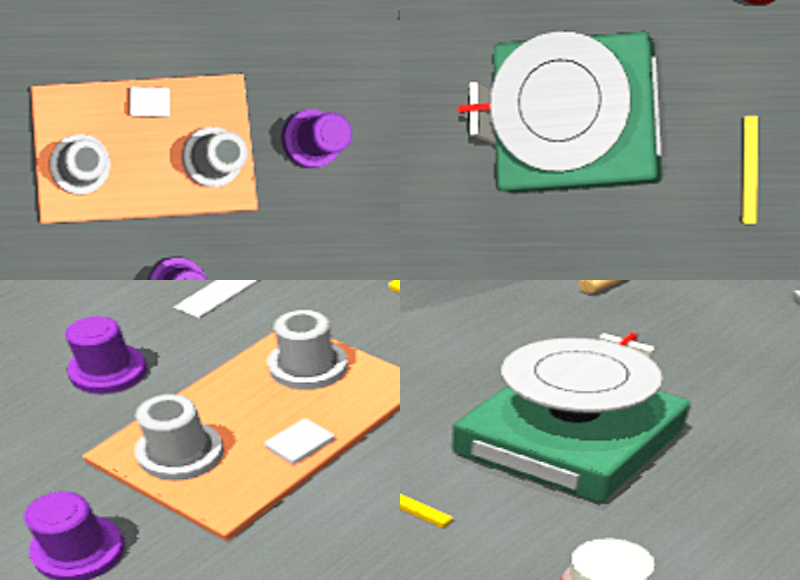

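Crop: the two steel stubs stand on the board at left (78,165)/(215,157) with purple ones off it; the pan ring is clean and central. The scene masks bled into the bench, so I refit with the network boxes and the ring.

```bash
python3 - <<'E'
from fit import *
F=np.load('F.npy',allow_pickle=True).item(); T,S=F['top'],F['scene']
for n,bt,bs in (('L',[369,399.5,266.5,296.5],[253.5,286.5,246.5,291.5]),('R',[435.,468.5,263,293.5],[196.5,234.5,293.5,343.5])):
    V=[(T,np.array(bt)),(S,np.array(bs))]; x0=[.49,-.2,.02]
    for z in (None,.012):
        x,r=fit(STUB,V,x0,z); print(n,z,x.round(4),r.round(1))
E2=[]
for f,roi in ((T,(195,246,212,268)),(S,(378,436,157,190))):
    a,b,c,d=roi; g=f['frame'][c:d,a:b].min(2); m=g<165
    n,l,st,ce=cv2.connectedComponentsWithStats(m.astype(np.uint8),connectivity=8)
    for i in range(1,n): 
        if st[i,4]>20: print(st[i])
    # ring = component surrounding the centre
    i=max(range(1,n),key=lambda i:st[i,4]*(0<st[i,0] and 0<st[i,1])); ys,xs=np.nonzero(l==i)
    e=cv2.fitEllipse(np.c_[xs+a,ys+c].astype(np.float32)); print(e, atz(f,e[0],.105).round(4)); E2.append((f,e[0]))
A=[];B=[]
for f,uv in E2:
    c,d=ray(f,uv); d/=np.linalg.norm(d); M=np.eye(3)-np.outer(d,d); A.append(M);B.append(M@c)
print('ring tri',np.linalg.solve(sum(A),sum(B)).round(4))
s=sense(); 
import cell; print([k for k in dir(cell) if not k.startswith('_')])
E
```

```text
L None [ 0.4878 -0.1377  0.0114] [-0.5 -0.3 -0.5 -0.1 -1.3  0.  -0.5  0.7]
L 0.012 [ 0.4879 -0.1378] [-0.4 -0.2 -0.6 -0.1 -1.3  0.  -0.7  0.6]
R None [ 0.4934 -0.271   0.0109] [-0.7 -0.4 -0.3 -0.5 -0.6 -0.6  0.1 -0.1]
R 0.012 [ 0.4938 -0.2712] [-0.5 -0.2 -0.6 -0.8 -0.6 -0.6 -0.2 -0.3]
[ 6  7 39 18 57]
[ 4 30 41 19 54]
((219.02981567382812, 240.49185180664062), (40.14265441894531, 42.68073654174805), 36.74704360961914) [0.5583 0.1749 0.105 ]
[ 0 25 11  8 44]
((435.3412780761719, 173.9140167236328), (13.943985939025879, 17.965465545654297), 0.0) [0.6095 0.2061 0.105 ]
ring tri [0.5842 0.196  0.0925]
['MotionError', 'grab_frame', 'job_done', 'regions_of', 'sense', 'tcp_to_grasp']
```

>>> play_rows --targets '[[[-36.5,-18,0],[0,0,41],1],[[-36.5,-18,0],[0,0,41],1],[[-36.5,-18,0],[0,0,41],1],[[-36.5,-18,0],[0,0,41],1],[[-36.5,-18,0],[0,0,41],1],[[-36.5,-18,0],[0,0,41],1],[[-36.5,-18,0],[0,0,41],1],[[-36.5,-18,0],[0,0,41],1],[[-36.5,-18,0],[0,0,41],1],[[-36.5,-18,0],[0,0,41],1]]' --grip_force 40

```text
clock: 1.63
ee_pos: [0.5225, 0.2854, 0.2317]
tool_rot: [[-0.434, 0.901, 0.002], [0.901, 0.434, -0.002], [-0.002, 0.001, -1.0]]
ft_force: [0.6, -0.3, 0.1]
width: 1.004
grip_force: 0.0
```

```bash
cat > go.py <<'E'
import sys
from h import *
# usage: go.py x y z  [azimuth of tool y, rad]
def go(x,y,z,az=None):
    s=sense(); R=np.array(s['tool_rot']); d=R.T@(np.array([x,y,z])-s['ee_pos'])
    a=np.arctan2(R[1,1],R[0,1])
    print('shift cm',(d*100).round(2),'rotz',None if az is None else round(np.degrees(a-az),2),'| pos',np.round(s['ee_pos'],4),'az',round(a,3),'tilt',np.round(R[:,2],3),'F',np.round(s['ft_force'],2),'w',round(float(s['width']),3),'t',s['clock'])
if __name__=='__main__': go(*map(float,sys.argv[1:]))
E
python3 go.py .488 -.138 .13 -.276; python3 - <<'E'
from fit import *
print('t2g',tcp_to_grasp)
F=np.load('F.npy',allow_pickle=True).item()
for k,ctr,sem in (('top',(.561,.176),None),('scene',(.561,.176),None)):
    f=F[k]; g=f['frame'].astype(float).min(2); 
    # sample along radial lines to find ring's dark minimum, in world plane z=.105
    P=[]
    for t in th:
        rr=np.arange(.028,.048,.0005); q=proj(f,np.c_[ctr[0]+rr*np.cos(t),ctr[1]+rr*np.sin(t),0*rr+.105]).astype(np.float32)
        v=cv2.remap(g.astype(np.float32),q[None,:,0],q[None,:,1],cv2.INTER_CUBIC)[0]
        if v.min()<np.median(v)-15: r=rr[v.argmin()]; P.append((ctr[0]+r*np.cos(t),ctr[1]+r*np.sin(t)))
    P=np.array(P); s=least_squares(lambda p:np.hypot(P[:,0]-p[0],P[:,1]-p[1])-p[2],[*ctr,.038],loss='soft_l1',f_scale=.002)
    print(k,len(P),s.x.round(4))
E
```

```text
shift cm [-36.62 -21.5   10.23] rotz 41.53 | pos [0.5225 0.2854 0.2317] az 0.449 tilt [ 0.002 -0.002 -1.   ] F [ 0.63 -0.28  0.08] w 1.004 t 1.6333
t2g -0.0187
top 72 [0.5598 0.1746 0.0381]
scene 72 [0.5616 0.1781 0.0382]
```

>>> play_rows --targets '[[[-36.6,-21.5,10],[0,0,41.5],1],[[-36.6,-21.5,10],[0,0,41.5],1],[[-36.6,-21.5,10],[0,0,41.5],1],[[-36.6,-21.5,10],[0,0,41.5],1],[[-36.6,-21.5,10],[0,0,41.5],1],[[-36.6,-21.5,10],[0,0,41.5],1],[[-36.6,-21.5,10],[0,0,41.5],1],[[-36.6,-21.5,10],[0,0,41.5],1],[[-36.6,-21.5,10],[0,0,41.5],1],[[-36.6,-21.5,10],[0,0,41.5],1]]'

```text
clock: 2.47
ee_pos: [0.4882, -0.1166, 0.1357]
tool_rot: [[0.268, 0.963, 0.001], [0.963, -0.268, -0.0], [0.0, 0.001, -1.0]]
ft_force: [1.0, -0.5, 0.4]
width: 0.999
grip_force: 0.0
```

```bash
python3 go.py .488 -.138 .036 -.276
```

```text
shift cm [-2.07  0.54  9.97] rotz 0.28 | pos [ 0.4882 -0.1166  0.1357] az -0.271 tilt [ 0.001 -0.    -1.   ] F [ 0.99 -0.53  0.4 ] w 0.999 t 2.4667
```

>>> play_rows --targets '[[[-1.2,0.3,0],[0,0,0],1],[[-1.2,0.3,2],[0,0,0],1],[[-1.2,0.3,4],[0,0,0],1],[[-1.2,0.3,4],[0,0,0],1],[[-1.2,0.3,4],[0,0,0],1],[[-1.2,0.3,4],[0,0,0],1],[[-1.2,0.3,4],[0,0,0],1],[[-1.2,0.3,4],[0,0,0],1],[[-1.2,0.3,4],[0,0,0],1],[[-1.2,0.3,4],[0,0,0],1]]'

```text
clock: 3.3
ee_pos: [0.4882, -0.1273, 0.0964]
tool_rot: [[0.268, 0.963, 0.001], [0.963, -0.268, -0.0], [0.0, 0.001, -1.0]]
ft_force: [0.1, -0.9, -0.2]
width: 0.998
grip_force: 0.0
```

```bash
python3 go.py .488 -.138 .036 -.276
```

```text
shift cm [-1.04  0.26  6.04] rotz 0.26 | pos [ 0.4882 -0.1273  0.0964] az -0.271 tilt [ 0.001 -0.    -1.   ] F [ 0.07 -0.95 -0.19] w 0.998 t 3.3
```

>>> play_rows --targets '[[[-1.0,0.3,0],[0,0,0],1],[[-1.0,0.3,1.5],[0,0,0],1],[[-1.0,0.3,3],[0,0,0],1],[[-1.0,0.3,4.5],[0,0,0],1],[[-1.0,0.3,6],[0,0,0],1],[[-1.0,0.3,6],[0,0,0],1],[[-1.0,0.3,6],[0,0,0],0.3],[[-1.0,0.3,6],[0,0,0],0.3],[[-1.0,0.3,6],[0,0,0],0.3],[[-1.0,0.3,6],[0,0,0],0.3]]' --grip_force 40

```text
clock: 4.13
ee_pos: [0.4887, -0.1382, 0.0368]
tool_rot: [[0.268, 0.963, 0.002], [0.963, -0.268, -0.001], [-0.0, 0.002, -1.0]]
ft_force: [-2.0, -0.6, 25.0]
width: 0.457
grip_force: 39.9
```

```bash
python3 go.py .488 -.138 .036 -.276
```

```text
shift cm [-0.   -0.07  0.08] rotz 0.24 | pos [ 0.4887 -0.1382  0.0368] az -0.272 tilt [ 0.002 -0.001 -1.   ] F [-1.96 -0.55 25.05] w 0.457 t 4.1333
```

>>> play_rows --targets '[[[0,0,-0.2],[0,0,0],0.3],[[0,0,-0.5],[0,0,0],0.3],[[0,0,-1],[0,0,0],0.3],[[0,0,-1.5],[0,0,0],0.3],[[0,0,-2],[0,0,0],0.3],[[0,0,-2],[0,0,0],0.3],[[0,0,-2],[0,0,0],0.3],[[0,0,-2],[0,0,0],0.3],[[0,0,-2],[0,0,0],0.3],[[0,0,-2],[0,0,0],0.3]]'

```text
clock: 4.97
ee_pos: [0.4878, -0.1377, 0.0555]
tool_rot: [[0.268, 0.963, -0.001], [0.963, -0.268, 0.0], [-0.0, -0.001, -1.0]]
ft_force: [1.0, -0.5, -7.1]
width: 0.46
grip_force: 41.2
```

```bash
python3 go.py .488 -.138 .036 -.276; python3 - <<'E'
from h import *
f=grab_frame('scene'); cv2.imwrite('pics/lift.png',cv2.resize(f['frame'][200:380,140:340],(600,540))[:,:,::-1]); print(sense()['ft_force'])
E
```

```text
shift cm [-0.02  0.03  1.95] rotz 0.24 | pos [ 0.4878 -0.1377  0.0555] az -0.272 tilt [-0.001  0.    -1.   ] F [ 1.02 -0.46 -7.12] w 0.46 t 4.9667
[ 0.93290114  0.02843514 -6.78683441]
```

View pics/lift.png

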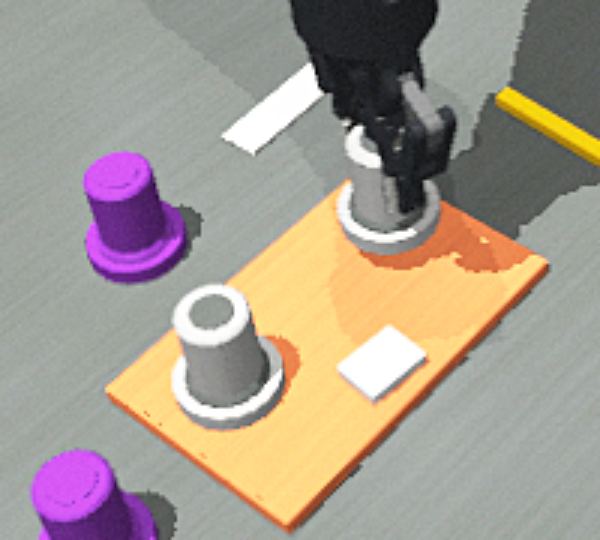

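The lift reads about 7 N, so the left stub at (268,268) in the scene view is the solid one, about 0.70 kg. The picture shows it hanging upright just over the board, with the other stub untouched at crop (225,360).

>>> play_rows --targets '[[[0,0,-2],[0,0,0],0.3],[[0,0,-5],[0,0,0],0.3],[[0,0,-8],[0,0,0],0.3],[[1,0,-11],[0,0,-1],0.3],[[4,-0.2,-13],[0,0,-4],0.3],[[7,-0.3,-13],[0,0,-7],0.3],[[10,-0.4,-13],[0,0,-10],0.3],[[13,-0.6,-13],[0,0,-13],0.3],[[16,-0.7,-13],[0,0,-16],0.3],[[18,-0.8,-13],[0,0,-18],0.3]]'

```text
clock: 5.85
ee_pos: [0.5284, 0.042, 0.1853]
tool_rot: [[-0.048, 0.999, -0.001], [0.999, 0.048, 0.003], [0.003, -0.001, -1.0]]
ft_force: [0.8, 1.1, -7.3]
width: 0.457
grip_force: 42.8
```

```bash
python3 go.py .5607 .1763 .16 .305
```

```text
shift cm [13.25  3.88  2.56] rotz -14.71 | pos [0.5284 0.042  0.1853] az 0.048 tilt [-0.001  0.003 -1.   ] F [ 0.76  1.13 -7.27] w 0.457 t 5.85
```

>>> play_rows --targets '[[[2.5,0.7,0],[0,0,-3],0.3],[[5,1.5,0],[0,0,-6],0.3],[[7.5,2.2,0],[0,0,-8.5],0.3],[[10,2.9,0],[0,0,-11],0.3],[[12,3.5,0.5],[0,0,-13.5],0.3],[[13.2,3.9,1],[0,0,-14.7],0.3],[[13.2,3.9,2],[0,0,-14.7],0.3],[[13.2,3.9,2],[0,0,-14.7],0.3],[[13.2,3.9,2],[0,0,-14.7],0.3],[[13.2,3.9,2],[0,0,-14.7],0.3]]'

```text
clock: 6.68
ee_pos: [0.562, 0.1686, 0.1655]
tool_rot: [[-0.291, 0.957, -0.001], [0.957, 0.291, -0.002], [-0.002, -0.001, -1.0]]
ft_force: [0.6, -0.3, -6.2]
width: 0.452
grip_force: 42.7
```

```bash
python3 go.py .5607 .1763 .130 .305; python3 - <<'E'
from h import *
a=[]
for c in ('top','scene'):
    f=grab_frame(c); u,v=proj(f,[.561,.176,.12])[0].astype(int); a.append(cv2.resize(f['frame'][v-75:v+75,u-75:u+75],(400,400)))
cv2.imwrite('pics/over.png',np.hstack(a)[:,:,::-1]); print(sense()['ft_force'])
E
```

```text
shift cm [0.78 0.11 3.55] rotz -0.55 | pos [0.562  0.1686 0.1655] az 0.295 tilt [-0.001 -0.002 -1.   ] F [ 0.58 -0.27 -6.22] w 0.452 t 6.6833
[ 0.23086854 -0.56494849 -6.48153716]
```

View pics/over.png

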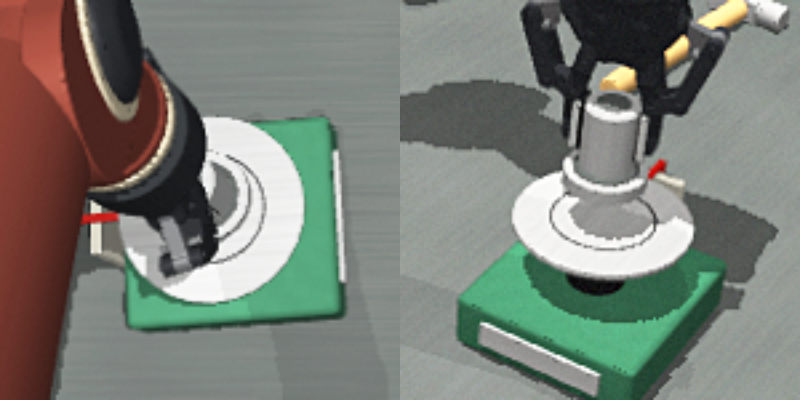

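The picture shows the stub hanging upright above the pan, about 8 mm short along tool x as computed. Next I correct that and descend near to contact.

>>> play_rows --targets '[[[0.4,0.1,0],[0,0,0],0.3],[[0.8,0.1,0],[0,0,0],0.3],[[0.8,0.1,0.5],[0,0,0],0.3],[[0.8,0.1,1],[0,0,0],0.3],[[0.8,0.1,1.5],[0,0,0],0.3],[[0.8,0.1,2],[0,0,0],0.3],[[0.8,0.1,2.4],[0,0,0],0.3],[[0.8,0.1,2.8],[0,0,0],0.3],[[0.8,0.1,3.0],[0,0,0],0.3],[[0.8,0.1,3.0],[0,0,0],0.3]]'

```text
clock: 7.62
ee_pos: [0.5602, 0.179, 0.135]
tool_rot: [[-0.294, 0.956, -0.001], [0.956, 0.294, -0.0], [-0.0, -0.001, -1.0]]
ft_force: [0.1, -0.6, -6.5]
width: 0.454
grip_force: 42.8
```

```bash
cat > avg.py <<'E'
from h import *
from go import go
a=[]
for i in range(10): grab_frame('scene'); a.append(sense()['ft_force'])
print(np.mean(a,0).round(2),np.std(a,0).round(2)); go(.5607,.1763,.1077)
E
python3 avg.py
```

```text
[-0.04 -0.29 -6.72] [0.45 0.58 0.35]
shift cm [-0.28 -0.08  2.82] rotz None | pos [0.5607 0.1792 0.1359] az 0.299 tilt [ 0.  0. -1.] F [-0.52  0.04 -6.42] w 0.455 t 8.1167
```

>>> play_rows --targets '[[[-0.1,0,0.1],[0,0,0],0.3],[[-0.3,-0.1,0.2],[0,0,0],0.3],[[-0.3,-0.1,0.35],[0,0,0],0.3],[[-0.3,-0.1,0.5],[0,0,0],0.3],[[-0.3,-0.1,0.65],[0,0,0],0.3],[[-0.3,-0.1,0.8],[0,0,0],0.3],[[-0.3,-0.1,0.95],[0,0,0],0.3],[[-0.3,-0.1,1.1],[0,0,0],0.3],[[-0.3,-0.1,1.2],[0,0,0],0.3],[[-0.3,-0.1,1.2],[0,0,0],0.3]]'

```text
clock: 8.95
ee_pos: [0.5605, 0.1759, 0.1237]
tool_rot: [[-0.294, 0.956, -0.0], [0.956, 0.294, -0.0], [-0.0, -0.0, -1.0]]
ft_force: [-0.3, 0.3, -4.5]
width: 0.456
grip_force: 42.9
```

```bash
python3 avg.py
```

```text
[-0.92 -0.32 -4.68] [0.37 0.61 0.41]
shift cm [0.03 0.03 1.61] rotz None | pos [0.5605 0.176  0.1238] az 0.299 tilt [-0. -0. -1.] F [-0.97 -0.3  -4.58] w 0.455 t 9.45
```

>>> play_rows --targets '[[[0,0,0.1],[0,0,0],0.3],[[0,0,0.25],[0,0,0],0.3],[[0,0,0.4],[0,0,0],0.3],[[0,0,0.55],[0,0,0],0.3],[[0,0,0.7],[0,0,0],0.3],[[0,0,0.85],[0,0,0],0.3],[[0,0,1.0],[0,0,0],0.3],[[0,0,1.15],[0,0,0],0.3],[[0,0,1.3],[0,0,0],0.3],[[0,0,1.4],[0,0,0],0.3]]'

```text
clock: 10.28
ee_pos: [0.5606, 0.176, 0.1098]
tool_rot: [[-0.294, 0.956, 0.0], [0.956, 0.294, -0.0], [-0.0, 0.0, -1.0]]
ft_force: [-2.8, -1.2, -1.5]
width: 0.458
grip_force: 43.3
```

```bash
sed -i 's/range(10)/range(20)/' avg.py; python3 avg.py
```

```text
[-2.06 -1.32 -0.43] [0.44 0.39 0.52]
shift cm [0.03 0.02 0.21] rotz None | pos [0.5606 0.176  0.1098] az 0.299 tilt [ 0. -0. -1.] F [-2.9  -0.92 -0.81] w 0.456 t 11.2833
```

>>> play_rows --targets '[[[0,0,0.05],[0,0,0],0.3],[[0,0,0.1],[0,0,0],0.3],[[0,0,0.15],[0,0,0],0.3],[[0,0,0.15],[0,0,0],0.3],[[0,0,0.15],[0,0,0],0.3],[[0,0,0.15],[0,0,0],0.3],[[0,0,0.15],[0,0,0],0.3],[[0,0,0.15],[0,0,0],0.3],[[0,0,0.15],[0,0,0],0.3],[[0,0,0.15],[0,0,0],0.3]]' --grip_force 20

```text
clock: 12.12
ee_pos: [0.5606, 0.176, 0.1083]
tool_rot: [[-0.294, 0.956, 0.0], [0.956, 0.294, -0.0], [-0.0, -0.0, -1.0]]
ft_force: [-1.6, -1.7, -0.3]
width: 0.454
grip_force: 43.3
```

```bash
python3 avg.py
```

```text
[-1.7  -1.74 -0.01] [0.33 0.57 0.51]
shift cm [0.02 0.02 0.06] rotz None | pos [0.5605 0.176  0.1083] az 0.299 tilt [-0. -0. -1.] F [-1.63 -1.96  0.34] w 0.455 t 13.1167
```

>>> play_rows --targets '[[[0,0,0],[0,0,0],0.45],[[0,0,0],[0,0,0],0.47],[[0,0,0],[0,0,0],0.49],[[0,0,0],[0,0,0],0.52],[[0,0,0],[0,0,0],0.56],[[0,0,0],[0,0,0],0.62],[[0,0,0],[0,0,0],0.7],[[0,0,0],[0,0,0],0.8],[[0,0,0],[0,0,0],0.8],[[0,0,0],[0,0,0],0.8]]'

```text
clock: 13.95
ee_pos: [0.5606, 0.1761, 0.1083]
tool_rot: [[-0.294, 0.956, 0.0], [0.956, 0.294, 0.0], [0.0, 0.0, -1.0]]
ft_force: [-0.2, 0.1, -0.1]
width: 0.798
grip_force: 0.0
```

```bash
python3 go.py .5605 .176 .2; python3 - <<'E'
from h import *
a=[]
for c in ('top','scene'):
    f=grab_frame(c); u,v=proj(f,[.561,.176,.1])[0].astype(int); a.append(cv2.resize(f['frame'][v-75:v+75,u-75:u+75],(400,400)))
cv2.imwrite('pics/rel.png',np.hstack(a)[:,:,::-1])
E
```

```text
shift cm [-0.   -0.01 -9.17] rotz None | pos [0.5606 0.1761 0.1083] az 0.299 tilt [ 0.  0. -1.] F [-0.24  0.12 -0.07] w 0.798 t 13.95
```

View pics/rel.png

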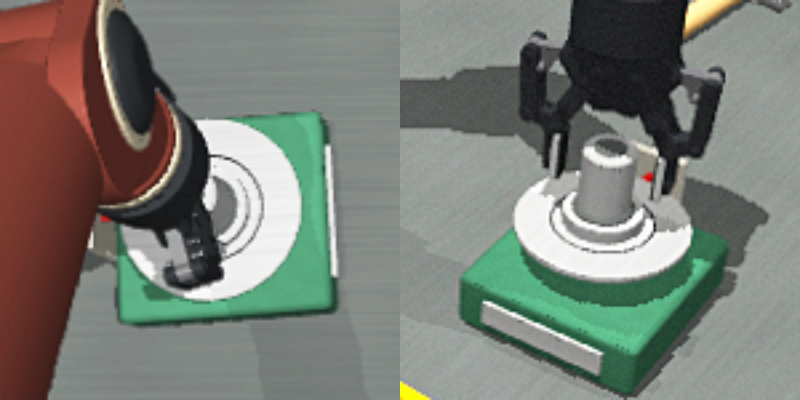

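Released: the stub stands upright inside the ring, the pan is sunk and the fingers are clear. I rise straight up, then back away so the top camera can check.

>>> play_rows --targets '[[[0,0,-1],[0,0,0],0.8],[[0,0,-2.5],[0,0,0],0.8],[[0,0,-4.5],[0,0,0],0.8],[[0,0,-6.5],[0,0,0],0.8],[[0,0,-9],[0,0,0],0.8],[[0,0,-12],[0,0,0],0.8],[[4,0,-13],[0,0,0],0.8],[[8,0,-13],[0,0,0],0.8],[[12,0,-13],[0,0,0],0.8],[[16,0,-13],[0,0,0],0.8]]'

```text
clock: 14.88
ee_pos: [0.513, 0.3305, 0.2398]
tool_rot: [[-0.294, 0.956, 0.001], [0.956, 0.294, 0.001], [0.001, 0.002, -1.0]]
ft_force: [-0.1, 0.2, 0.3]
width: 0.798
grip_force: 0.0
```

```bash
python3 - <<'E'
from fit import *
fs={c:grab_frame(c) for c in ('top','scene')}
V=[]
for c,f in fs.items():
    for r in regions_of('stub_a',c):
        print(c,round(r['score'],2),np.round(r['centre']),box(r['pixels']))
    for n in ('coupon','marker','paste'): print(n,[np.round(r['centre']) for r in regions_of(n,c)[:1]])
a=[cv2.resize(fs['top']['frame'][150:330,150:390],(480,360)),cv2.resize(fs['scene']['frame'][140:260,340:460],(320,360))]
cv2.imwrite('pics/end.png',np.hstack([a[0],a[1]])[:,:,::-1]); np.save('G.npy',fs,allow_pickle=True)
E
```

```text
top 0.77 [275. 449.] [435.5 468.5 263.5 292.5]
top 0.7 [241. 218.] [202.5 237.5 225.5 257.5]
top 0.67 [343. 435.] [419.5 450.5 328.5 357.5]
top 0.57 [269. 504.] [485.5 520.5 255.5 283.5]
top 0.54 [173. 318.] [303.5 334.5 154.5 192.5]
coupon [array([252., 419.])]
marker [array([275., 315.])]
paste [array([174., 315.])]
scene 0.9 [322. 214.] [197.5 235.5 294.5 343.5]
scene 0.84 [174. 406.] [389.5 420.5 148.5 189.5]
scene 0.81 [373. 169.] [150.5 192.5 349.5 401.5]
scene 0.68 [273. 182.] [167.5 201.5 250.5 293.5]
coupon [array([322., 270.])]
marker [array([246., 327.])]
paste [array([293., 418.])]
```

View pics/end.png

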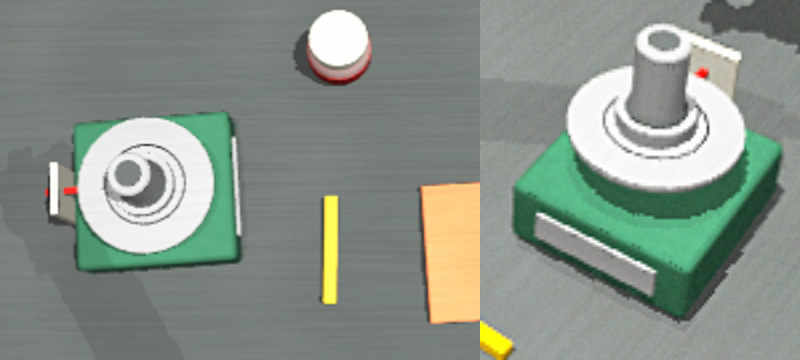

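The stub stands upright with its foot evenly inside the ring, the pan is sunk, and the other stub, block, marker and jar sit where they started.

```bash
python3 -c "
from fit import *
G=np.load('G.npy',allow_pickle=True).item()
print(fit(STUB,[(G['top'],np.array([202.5,237.5,225.5,257.5])),(G['scene'],np.array([389.5,420.5,148.5,189.5]))],[.56,.176,.08]))
print(job_done())"
```

```text
(array([0.55978769, 0.1757196 , 0.08155224]), array([-0.36479085, -0.39956755, -0.76060301, -0.12321923, -0.72213865,
       -0.54888661, -0.39903482,  0.91082501]))
the job is handed in; nothing more can be done
None
```

I handed the job in: the heavy stub (about 0.68 kg by feel) stands upright inside the scale's ring, about 1 mm from its centre with the pan sunk about 23 mm by camera. The light stub is still on the copper board, and the block, marker and jar did not shift in the pictures; the hand-in returned no verdict.

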